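# Bring the feed wheel to its home position

### The arm

A 7-joint arm with a two-finger parallel gripper is mounted at the origin on the work surface. World frame = base frame: x ahead of the robot, y to its left, z up, the work surface at z = 0. Lengths are in mm, angles in rad, forces in N, time in s.
With the tool pointing down it reaches from about 400 to 875 mm from the base axis. Payload 19.3 kg.
Tool frame: the origin (TCP) lies at the very end of the fingers, on their centre line; the grasp point (between the pads) lies 19 mm behind it (grip_point_offset is the z of the grasp point in the tool frame, in mm); z points along the fingers, y is the line along which they close (so a half turn about z gives the same grasp; the last joint's range is limited). The gripper opens to 85 mm and grips with 20 to 120 N. Pads are 22 mm wide; open, the fingers measure 114 mm over their backs; the gripper's body (76 mm by 85 mm) begins 54 mm behind the grasp point. The pads swing forward as they close: fully open they stand 13 mm farther back than shut.
Start: joints at [-1.309, 0.521, -0.036, 1.599, 0.021, 1.021, -0.113], TCP at [203.609, 590.896, 231.291] pointing down, gripper open.
Joint ranges: [-2.91, 2.91], [-0.3, 2.13], [-1.5, 1.42], [0.17, 2.43], [-1.26, 4.41], [0.16, 1.93], [-2.52, 2.52]. Speed limits (rad/s): [1.89, 1.89, 2.39, 2.39, 3.01, 3.01, 3.01].

### API

Orientations are given as a 3x3 rotation matrix whose columns are the frame's x, y, z axes.
In Python, from workcell import movep, movel, goto_joints, open_gripper, clamp, wait, inverse_kinematics, read_state, camera, PlanningError, finish_job, grip_point_offset gives the robot as it stands. Calls block until the motion is done:
- movep(position, orientation): joint-space move of the TCP to a pose.
- movel(position, frame=None, max_speed=150, guard=None): straight line of the TCP; frame=None keeps the orientation; max_speed is the mean speed in mm/s. With guard (N) it stops when the force on the tool has changed by that much, and returns True; else False.
- goto_joints(angles): joint-space move.
- open_gripper() and clamp(): open the fingers fully, or close them until they stop; the grip force is fixed at half the most.
- wait(seconds).
- inverse_kinematics(position, orientation): joint angles nearest the present ones, or None.
- read_state(): the state.
- camera(name): name is "scene" or "top"; returns a dict with "image" (384x512x3 uint8, blue, green, red), "range_z" (384x512 float32, mm along the optical axis (not along the pixel's ray), 0 where there is no reading), "fx", "fy", "cx", "cy" (pixels), "cam_to_world" (4x4, takes a point from camera to world coordinates). Camera axes: x right, y up, looking along -z (the intrinsics and any distortion apply to the point x, -y, -z); pixel columns grow to the right and rows downward; lengths in mm; the calibration is good to about 2 mm. A picture is of the moment at which its call begins.
A pose or a line that the arm cannot do raises PlanningError and nothing moves.
- finish_job(): hands the job in; it is judged then, once.
The state is a dict: "time": time; "qpos": joint angles; "qvel": joint speeds; "joint_efforts": joint torques, N m; "eef_pos": TCP position; "tool_rot": TCP orientation; "ft_force": force on the tool from outside, world axes, zero at the start; "torque": the same for the moment, N m; "finger_gap": finger opening in mm; "gripper_force": force on a finger pad.
Only numpy, scipy, OpenCV 4.12 (cv2) and the standard library are available. Lean on these libraries where they do the work, as an engineer would, in place of code of your own. Each camera call takes 0.05 s, during which the arm holds its last target. There are 200 camera calls.

### The job

Turn the feed wheel of the sample cutter to its home position: push its spokes round with the fingers, one spoke after another as needed, until the long pointed spoke (the one without a ball knob) points straight up. Do not spin the wheel, leave it standing still there, and leave the bottles, the specimen and the dressing stick where they are.

Things in the scene. Friction and masses are not known exactly. Their poses are not given: they have to be found in the camera images.
- feed_unit: Feed unit, fixed: base plate 220 mm wide, 14 mm thick (x -120 to +70 mm); grey box 100 x 150 mm, 90 mm high, on it a bearing column 60 mm wide, its top 205 mm above the table; low vice in front. Origin: on the table, under the box's centre. +x points away from the robot (yaw up to 0.3), +y left, z up. The wheel stands upright beyond the column, in the plane x = +100 mm, clear all round.
- hub (a point): Wheel centre, 170 mm above the table, at x +100, y 0 mm of the feed unit. The axle is level, along the feed unit's x. Hub radius 26 mm; ring of mean radius 55 mm, of 14 mm bar; five straight 12 mm round spokes 72 degrees apart, in one upright plane. Four end in black ball knobs, 28 mm in diameter, centred 112 mm from the wheel centre; the fifth is the pointer.
- pointer_tip (a point): Tip of the pointer: the longer spoke, bare steel with a cone end (28 mm wide at 118 mm from the hub's centre, tapering to its tip), no ball knob. This point lies 150 mm from the hub's centre. The point's z axis points outward along the pointer.
- wheel (a joint): Wheel angle, rad. 0 or whole turns (multiples of 6.283) = pointer straight up; growing values turn it from up towards the feed unit's -y (right, seen from the robot). Starts at 2.3 to 3.98, pointer low. Turns both ways without stops or detents and stays where it is left: stiff bearing, about 0.3 N m (3 N at a spoke 100 mm from the centre).
- bottle_a: Loose closed bottle, 68 mm diameter, 190 mm tall, standing to the left or right of the feed unit. Origin: centre of its underside. To be left alone.
- bottle_b: Loose closed bottle, 60 mm diameter, 150 mm tall, standing on the other side of the feed unit. Origin: centre of its underside. To be left alone.
- specimen: Loose mounted specimen, a black cylinder 40 mm in diameter and 24 mm high, on the table close beside the feed unit. Origin: centre of its underside. To be left alone.
- dressing_stick: Loose dark bar 100 x 22 x 20 mm (long along its x) on the table close beside the feed unit. Origin: centre of its underside. To be left alone.

How it is judged:
By the outcome, as a careful person would: the job done as asked, in the order asked, and still so for the second after the job is handed in, with the robot touching nothing.
It also fails if it takes over 48 s, if anything falls off the work surface, if the arm or the gripper's body presses on something with over 40 N, if the wrist force passes 120 N, or if a joint passes its speed limit or range.

## Working session

There is one attempt and no reset: what is moved stays moved. The work goes in short steps, each a Python script; the robot and the scene stay as the last script left them, time stands still between calls to the robot, and variables do not carry over. Pictures are saved under pics/ and viewed, at most 10 in all, crops included, and the job is handed in when it is done.

```bash
ls; mkdir -p pics; python3 - <<'E'
from workcell import *
import cv2,numpy as np
ims=[]
for n in("scene","top"):
    c=camera(n); np.savez(f"/tmp/{n}.npz",**c); print(n,c["fx"],c["fy"],c["cx"],c["cy"],np.round(c["cam_to_world"],3).tolist(),[k for k in c])
    cv2.imwrite(f"pics/{n}0.png",c["image"])
s=read_state();print(s["time"],s["eef_pos"],np.round(s["tool_rot"],2).tolist(),grip_point_offset)
E
```

```text
pics
scene 400.12503735446614 400.12503735446614 258.2741745244135 196.54694996795067 [[-0.73, -0.46, 0.506, 1057.268], [0.684, -0.497, 0.534, 599.771], [0.006, 0.735, 0.678, 950.995], [0.0, 0.0, 0.0, 1.0]] ['image', 'range_z', 'fx', 'fy', 'cx', 'cy', 'cam_to_world']
top 449.8660585155681 449.8660585155681 254.93450455378672 191.24143598206476 [[0.017, 0.996, -0.088, 392.479], [-1.0, 0.016, -0.015, 23.021], [-0.013, 0.088, 0.996, 1356.132], [0.0, 0.0, 0.0, 1.0]] ['image', 'range_z', 'fx', 'fy', 'cx', 'cy', 'cam_to_world']
0.1 [203.53642536 590.62754581 230.7828507 ] [[-0.95, 0.33, -0.0], [0.33, 0.95, -0.0], [-0.0, -0.0, -1.0]] -18.700000000000003
```

View pics/scene0.png

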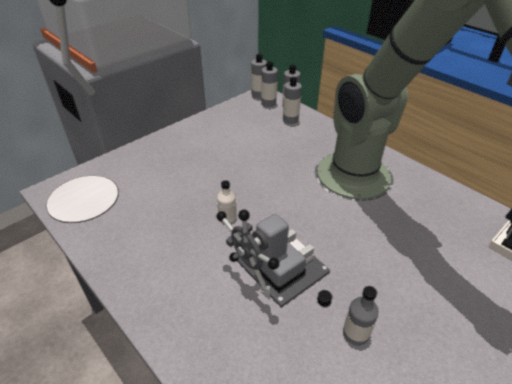

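View pics/top0.png

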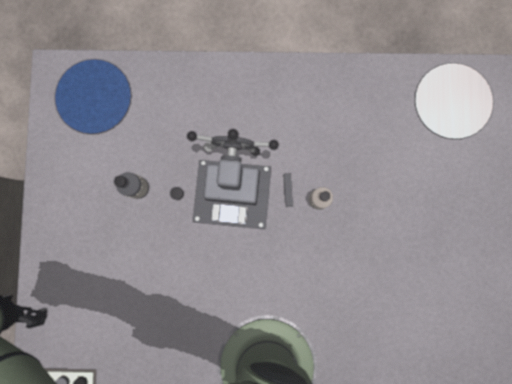

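The scene view shows the wheel at around (245,243) with the box behind it. The top view shows the feed unit at (231,193), knobs at (192,136), (233,133) and (274,145), and bottles at (130,185) and (320,198).

```bash
cat > h.py <<'E'
import numpy as np,cv2
def cloud(c):
    z=c["range_z"];v,u=np.mgrid[:z.shape[0],:z.shape[1]]
    P=np.stack([(u-c["cx"])/c["fx"]*z,-(v-c["cy"])/c["fy"]*z,-z],-1)
    M=c["cam_to_world"];return P@M[:3,:3].T+M[:3,3]
E
python3 - <<'E'
from h import *
t=np.load("/tmp/top.npz");s=np.load("/tmp/scene.npz")
P=cloud(t)
for (u,v) in[(192,136),(233,133),(274,145),(203,163),(266,169),(197,218),(262,225),(230,175),(125,181),(322,198),(177,193),(288,176),(290,205)]:print(u,v,P[v,u].round())
# corners of plate by mask
z=P[...,2];m=((z>7)&(z<22)&(t["range_z"]>0)).astype(np.uint8);m[:, :190]=0;m[:,276:]=0;m[:150]=0;m[235:]=0
q=P[m>0][:,:2].astype(np.float32);r=cv2.minAreaRect(q);print(r,len(q))
S=cloud(s);sel=(S[...,2]>60)&(s["range_z"]>0)
b=s["image"][170:310,190:350];cv2.imwrite("pics/c.png",cv2.resize(b,None,fx=4.5,fy=4.2,interpolation=cv2.INTER_CUBIC))
E
```

```text
192 136 [631. 203. 224.]
233 133 [625.  94. 295.]
274 145 [613.  -7. 211.]
203 163 [592. 200.  21.]
266 169 [578.  11.  17.]
197 218 [427. 213.  19.]
262 225 [410.  20.  18.]
230 175 [535. 105. 203.]
125 181 [517. 383. 183.]
322 198 [ 483. -140.  148.]
177 193 [500. 274.  26.]
288 176 [557. -56.  17.]
290 205 [470. -62.  24.]
((506.972900390625, 111.12125396728516), (244.58819580078125, 245.43368530273438), 0.7872374057769775) 1984
```

View pics/c.png

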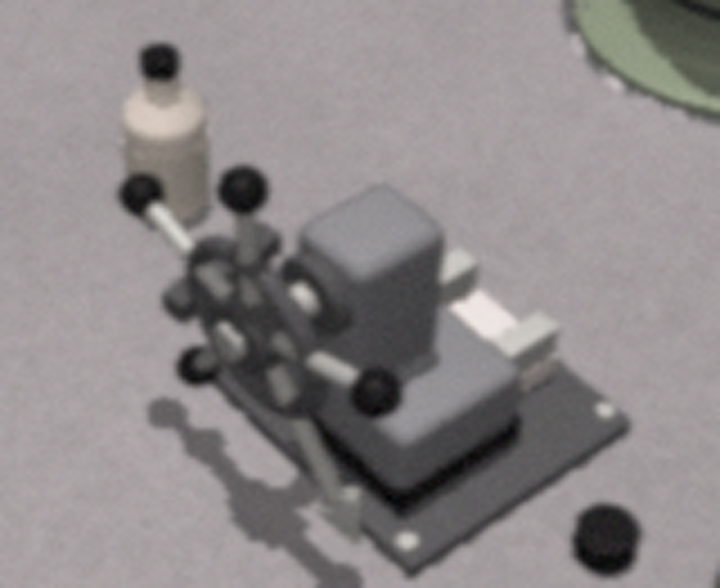

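The crop shows the pointer low on the +y side, with its tip near scene pixel (267,292), and a knob almost at the top. The wheel angle is about 3.83 rad, so I'll turn it about +140°, in three pushes at the top towards -y. The last push will be on the pointer itself.

```bash
cat >> h.py <<'E'
from workcell import *
H=np.array([622.,100,170]);YAW=-.08
ex=np.array([np.cos(YAW),np.sin(YAW),0]);ey=np.array([-np.sin(YAW),np.cos(YAW),0]);ez=np.array([0,0,1.])
R=np.stack([ey,ex,-ez],1);R2=np.stack([-ey,-ex,-ez],1)
W=lambda y,z:H+y*ey+z*ez
def corner(a,r=84,hw=11,off=6):   # tool centre for the finger corner touching a spoke at angle a (deg, + to -y)
    a=np.radians(a);n=np.array([np.cos(a),np.sin(a)]);d=np.array([-np.sin(a),np.cos(a)])
    c=r*d+off*n;return c+[hw,0]
def push(a0,a1,back=18,v=60):
    p=corner(a0);p[0]+=back
    movel(W(p[0],p[1]+70),max_speed=200);movel(W(*p),max_speed=120)
    for a in np.linspace(a0,a1,max(2,int(abs(a1-a0)/13)+1)):movel(W(*corner(a)),max_speed=v)
    s=read_state();print("t",s["time"],"F",s["ft_force"].round(1) if hasattr(s["ft_force"],"round") else s["ft_force"])
    p=corner(a1);movel(W(p[0]+12,p[1]+8));movel(W(p[0]+12,180),max_speed=250)
def snap(n):
    for k in("scene","top"):
        c=camera(k);np.savez(f"/tmp/{k}.npz",**c)
        if k=="scene":cv2.imwrite(f"pics/{n}.png",cv2.resize(c["image"][150:310,180:360],None,fx=4,fy=3.7,interpolation=cv2.INTER_CUBIC))
E
python3 - <<'E'
from h import *
for Q in(R,R2):
    q=inverse_kinematics(W(40,180),Q);print(q)
clamp()
s=read_state();p=np.array(s["eef_pos"]);movel(p+[0,0,180],max_speed=250)
qs=[(np.abs(np.array(q)-read_state()["qpos"]).sum(),i) for i,Q in enumerate((R,R2)) if (q:=inverse_kinematics(W(40,180),Q)) is not None]
print(qs);Q=(R,R2)[min(qs)[1]]
movep(W(40,180),Q)
push(3.5-2,52);print(read_state()["time"]);snap("p1")
E
```

```text
[-0.63434574  0.49890585  0.51178441  1.41580942 -0.24631755  1.29053251
 -0.18668999]
[ 0.37783092  0.7293919  -1.27359541  1.35638504  0.69128556  1.53874155
  2.23188059]
[(np.float64(1.883509727447576), 0), (np.float64(6.4422868194339), 1)]
t 7.0917 F [0.2 0.3 0.4]
7.95
```

View pics/p1.png

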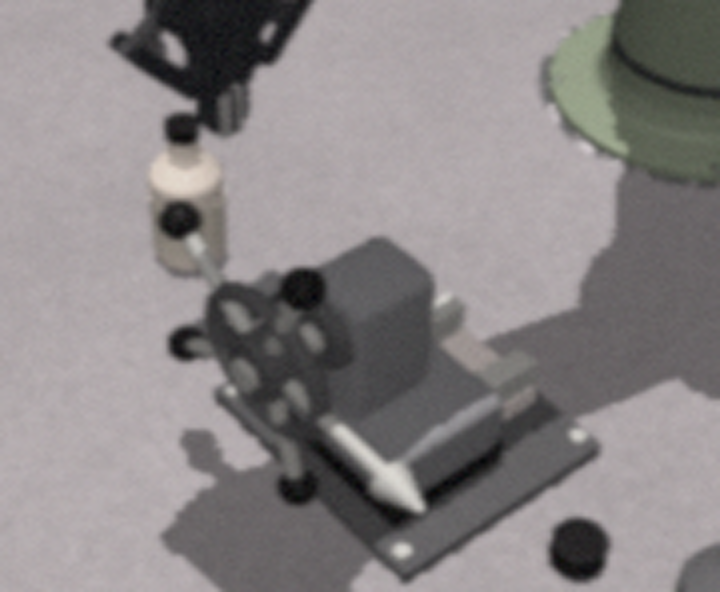

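The first push worked. The pointer is now about level on the left, with its tip near (286,288), and knobs at (225,209), (256,228), (226,242) and (254,282). Next I'll measure the angle by intersecting the pixel rays with the wheel plane.

```bash
cat >> h.py <<'E'
def meas(px,c):
    M=c["cam_to_world"];o=M[:3,3];out=[]
    for u,v in px:
        d=M[:3,:3]@np.array([(u-c["cx"])/c["fx"],-(v-c["cy"])/c["fy"],-1])
        p=o+d*((H-o)@ex)/(d@ex)-H;y,z=p@ey,p[2]
        out.append((round(y,1),round(z,1),round(float(np.hypot(y,z)),1),round(float(np.degrees(np.arctan2(-y,z))),1)))
    return out
E
python3 - <<'E'
from h import *
for m in meas([(286,288),(225,209),(255.7,228.4),(226,242),(254,281.6)],np.load("/tmp/scene.npz")):print(m)
E
```

```text
(np.float64(150.6), np.float64(-11.6), 151.0, -94.4)
(np.float64(-91.5), np.float64(61.0), 110.0, 56.3)
(np.float64(35.7), np.float64(95.8), 102.2, -20.4)
(np.float64(-98.4), np.float64(-73.9), 123.0, 126.9)
(np.float64(28.8), np.float64(-121.0), 124.4, -166.6)
```

```bash
sed -i 's/^H=.*;YAW/H=np.array([629.,99,170]);YAW/' h.py; python3 - <<'E'
from h import *
push(-22,48);print(read_state()["time"])
# pointer now near -24: push it with the finger side at z'=100
movel(W(95,180),max_speed=250);movel(W(95,100),max_speed=150)
movel(W(45,100),max_speed=80);movel(W(29,100),max_speed=40)
print(read_state()["time"],read_state()["ft_force"])
movel(W(40,100));movel(W(75,150),max_speed=250);movel(W(120,260),max_speed=250)
snap("p2")
E
```

```text
t 12.3917 F [-1.1  0.6 -0.7]
13.2333
15.9167 [0.23340947 0.05825193 0.24997173]
```

View pics/p2.png

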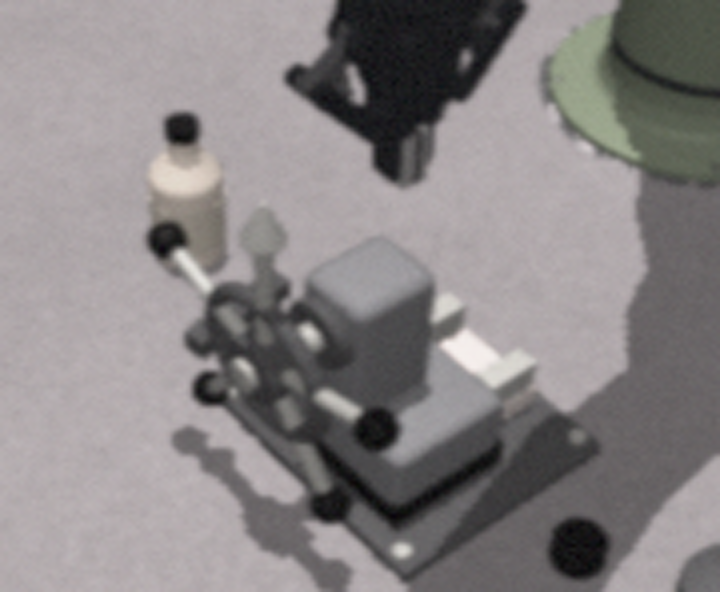

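The pointer is near upright, with its tip at about scene pixel (246,206). The knobs are at about (222,215), (274,266), (232.5,255) and (262.5,286). I'll fit the model to sub-pixel centroids from this view.

```bash
cat > fit.py <<'E'
from h import *
from scipy.optimize import least_squares
def centroid(im,u,v,r=4):
    g=im.max(2).astype(float);ui,vi=int(round(u)),int(round(v))
    for _ in range(3):
        s=g[vi-r:vi+r+1,ui-r:ui+r+1];w=np.clip(60-s,0,None);yy,xx=np.mgrid[vi-r:vi+r+1,ui-r:ui+r+1]
        c=((w*xx).sum()/w.sum(),(w*yy).sum()/w.sum());ui,vi=int(round(c[0])),int(round(c[1]))
    return c
def proj(p,c):
    M=c["cam_to_world"];q=M[:3,:3].T@(p-M[:3,3]);return np.array([c["cx"]+c["fx"]*q[0]/-q[2],c["cy"]+c["fy"]*q[1]/q[2]])
def fit(c,knobs,tip,th0):  # knobs: (u,v,k) at theta+72k
    obs=[(*centroid(c["image"],u,v),k,112) for u,v,k in knobs]+([(*tip,0,150)] if tip else [])
    print([(round(float(o[0]),1),round(float(o[1]),1)) for o in obs])
    def f(x):
        yx=np.array([-np.sin(x[4]),np.cos(x[4]),0]);r=[]
        for u,v,k,R_ in obs:
            a=np.radians(x[3]+72*k);p=x[:3]+R_*(-np.sin(a)*yx+np.cos(a)*ez)
            r+=list((proj(p,c)-(u,v))*(1 if R_<120 else .6))
        return r+[(x[2]-170)/3,(x[4]-YAW)/.03,(x[0]-H[0])/8,(x[1]-H[1])/8]
    s=least_squares(f,[*H,th0,YAW]);cov=np.linalg.inv(s.jac.T@s.jac);print(s.x.round(3),"res",s.fun.round(1),"sd",np.sqrt(np.diag(cov)).round(2));return s.x
E
python3 - <<'E'
from fit import *
c=dict(np.load("/tmp/scene.npz"))
fit(c,[(221.7,214.6,1),(274,265.7,-1),(232.5,254.9,2),(262.5,285.7,-2)],(245.8,206),0)
t=dict(np.load("/tmp/top.npz"));cv2.imwrite("pics/t2.png",cv2.resize(t["image"][110:240,100:340],None,fx=3.3,fy=3.3,interpolation=cv2.INTER_CUBIC))
E
```

```text
[(221.0, 214.5), (273.7, 266.0), (231.4, 255.9), (262.5, 286.1), (245.8, 206.0)]
[ 6.28415e+02  1.03534e+02  1.69771e+02  4.50000e-02 -7.20000e-02] res [-0.1  0.6  0.2  0.2  0.5 -0.8 -0.4  0.1 -0.5 -0.4 -0.1  0.3 -0.1  0.6] sd [1.97 2.15 2.78 0.83 0.01]
```

View pics/t2.png

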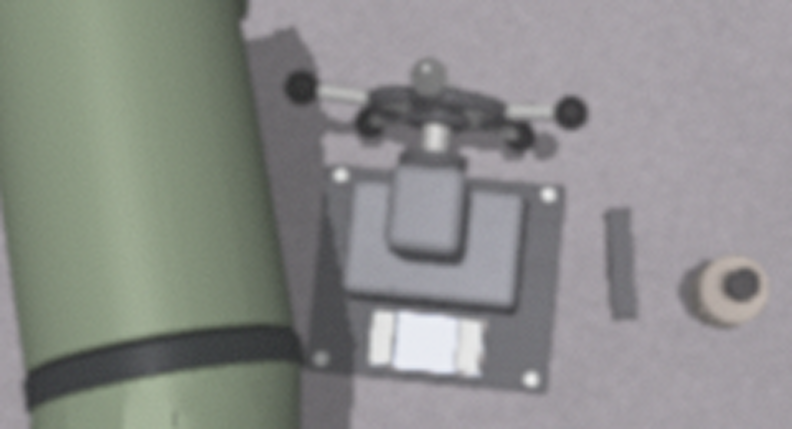

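The top view shows the cone at (229.7,133), level with the midpoint of the two side knobs at (191,136) and (273,144). The bottle and stick haven't moved. I'll check the angle from the top view separately.

```bash
python3 - <<'E'
from fit import *
t=dict(np.load("/tmp/top.npz"))
fit(t,[(190.9,136.4,-1),(273,144.2,1)],(229.7,132.7),0)
P=cloud(t)
for u,v in[(191,136),(273,144),(230,132),(322,198),(288,176),(290,205)]:print(P[v,u].round())
s=dict(np.load("/tmp/scene.npz"));print(s["image"].shape, read_state()["time"], read_state()["eef_pos"])
E
```

```text
[(190.7, 136.3), (273.0, 145.7), (229.7, 132.7)]
[ 6.23386e+02  1.02925e+02  1.70105e+02  1.50700e+00 -9.10000e-02] res [ 0.4  0.3 -0.4 -0.1  0.2 -0.7  0.  -0.4 -0.7  0.5] sd [1.75 2.22 2.96 1.89 0.02]
[632. 206. 219.]
[615.  -5. 216.]
[623.  99. 313.]
[ 483. -140.  147.]
[557. -56.  18.]
[471. -62.  19.]
(384, 512, 3) 17.2833 [638.32552396 217.75538785 428.70985958]
```

```bash
python3 - <<'E'
from fit import *
T=[camera("top") for _ in range(10)];S=[camera("scene") for _ in range(10)]
Z=np.mean([cloud(t) for t in T],0)
for u,v in[(191,136),(273,145)]:
    b=Z[v-2:v+3,u-2:u+3].reshape(-1,3);b=b[b[:,2]>195];print(len(b),b.mean(0).round(1),np.sort(b[:,2])[-8:].round(1))
c=S[0];c["image"]=np.mean([s["image"] for s in S],0)
fit(c,[(221.7,214.6,1),(274,265.7,-1),(232,255.5,2),(262.5,285.7,-2)],None,0)
E
```

```text
25 [632.7 206.7 217.3] [218.1 218.2 218.5 218.9 219.2 219.4 219.5 219.7]
25 [611.6  -4.5 220.8] [217.8 218.  218.2 218.3 218.6 218.9 219.1 330.3]
[(221.1, 214.5), (273.7, 266.0), (231.4, 255.8), (262.5, 286.1)]
[ 6.28558e+02  1.03274e+02  1.70029e+02  3.76000e-01 -7.30000e-02] res [-0.2  0.6 -0.  -0.1  0.6 -0.6 -0.4  0.1  0.   0.2 -0.1  0.5] sd [2.01 2.17 2.82 0.96 0.01]
```

The side knobs are level to within about 0.5 mm, so the pointer is upright to well under 1°. The gripper is clear of everything.

```bash
python3 -c "
from workcell import *
wait(0.3);print(finish_job(),read_state()['time'])"
```

```text
the job is handed in; nothing more can be done
the job is handed in; nothing more can be done
```

The job is handed in: the pointer stands straight up (measured within about 1°), the wheel is still with the gripper clear of it, and I touched only the wheel's spokes.

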